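# Check the bath, then vent the evaporator

## Task

Make the evaporator safe to open: pick up the yellow pistol thermometer, point its nose at the round black spot on the bath's sloping panel from roughly 5 to 10 cm away and hold it steady there for a good second, then lay it back down on the blue mat and let go of it. After that vent the vacuum: with the bare fingertips push the red sprung plunger in its tilted collar all the way in to its stop, without ramming it, keep it fully in for two seconds, and let it come out again. Leave the other things on the bench where they stand.

Things in the scene. Friction and masses are not known exactly. Their poses are not given: they have to be found in the camera images.
- thermometer: loose pistol-shaped thermometer, 0.15-0.3 kg, lying on its side. Origin: underside, below mid-barrel; +x to the nose, z up. Yellow barrel 42 wide (y), 36 high, x -80 to +45 mm; black nose 34 mm across to x +80. Black grip, 30 thick, leaves the rear towards -y, to y -105, within x -90 to -35 mm. Grip it across the barrel from above at x 0 to +15 mm, clear of the grip.
- thermometer_nose (a point): centre of the nose's end face, 80 mm ahead (+x) of the thermometer's origin and 18 mm above its underside; it looks along the thermometer's +x
- mat: fixed blue mat, 230 (x) by 220 (y) mm, 4 mm thick; origin at the centre of its underside, on the bench
- evaporator: fixed rotary evaporator, left or right of the mat: white bath, 204 mm across, 170 high; flask, tower and condenser above and behind it (+x). Origin on the bench under the bath's centre. Its -x side faces the robot: control box 110 mm wide, front 142 mm before the origin, 85 high, and above it a panel sloping 45 degrees, facing up and to -x.
- bath_spot (a point): centre of the round matt black spot, 44 mm across, on the sloping panel: 123 mm before (-x of) the evaporator's origin, 113 mm above the bench; axes as the evaporator's. A level thermometer at this height pointing along the evaporator's +x looks at it.
- vent_stand: fixed vent stand on the other side: foot 240 x 160 mm; white tower 130 wide, 320 high, front 50 mm before the origin; blue hood at its top (from 275 high) juts to 75 mm before it. Origin on the bench; -x faces the robot. Before the tower an aluminium collar (76 mm outer, 64 inner) leans 35 degrees to -x, with the plunger in it. Pushes up to 40 N do no harm.
- plunger_face (a point): centre of the red plunger's outer face, a disc 57 mm across, 6 mm below the collar's rim when out; then 100 mm before (-x of) the stand's origin, 170 mm above the bench. z: its outward axis, 35 degrees from vertical, leaning to the stand's -x. It is pushed along -z (down and to the stand's +x); the fingertips must follow it into the collar.
- vent_plunger (a joint): how far the plunger's stem is in (m): 0 = out, grows inwards. Its stop lies somewhere between 20 and 30 mm, to be found by feel: the spring (it returns by itself) pushes back with 5 to 11 N on the way; on the stop a rubber buffer under the red cap yields 3 mm more while the force climbs from 12 to 24 N, then all is rigid. At 15 to 22 N it is fully in.
- beaker: bystander: glass beaker, 68 mm diameter, 85 mm high; origin under its centre
- amber_bottle: bystander: amber bottle, 66 mm diameter, 150 mm high; origin under its centre
- flask_ring: bystander: grey flask support ring, 104 mm diameter, 30 mm high; origin under its centre
- jar: bystander: white jar, 60 mm diameter, 65 mm high; origin under its centre
- spatula: bystander: spatula 180 mm long lying flat
- tray: bystander: open green tray 130 x 90 x 35 mm; origin under its centre
- can: bystander: aluminium can, 80 mm diameter, 110 mm high; origin under its centre
Not all that is in view belongs to the job. Of the things that look like the thermometer, the middle-sized one is meant.

How it is judged:
By the outcome, as a careful person would: the job done as asked, in the order asked, and still so for the second after the job is handed in, with the robot touching nothing.
It also fails if it takes over 64 s, if anything falls off the work surface, if the arm or the gripper's body presses on something with over 40 N, if the wrist force passes 120 N, or if a joint passes its speed limit or range.

## Robot

A 6-joint arm with a two-finger parallel gripper is mounted at the origin on the work surface. World frame = base frame: x ahead of the robot, y to its left, z up, the work surface at z = 0. Lengths are in mm, angles in rad, forces in N, time in s.
With the tool pointing down it reaches from about 350 to 975 mm from the base axis. Payload 7.1 kg.
Tool frame: the origin (TCP) lies midway between the tips of the shut fingers; the grasp point (between the pads) lies 19 mm behind it; z points along the fingers, y is the line along which they close (so a half turn about z gives the same grasp; the last joint's range is limited). The gripper opens to 88 mm and grips with 3 to 60 N. Pads are 20 mm wide; open, the fingers measure 115 mm over their backs; the gripper's body (75 mm by 178 mm) begins 61 mm behind the grasp point.
Start: joints at [-0.019, 0.423, 1.63, -0, 1.089, -0.019], TCP at [624.984, 0.026, 222.675] pointing down, gripper open.
Joint ranges: [-3, 3], [-0.9, 2.11], [0.09, 2.58], [-1.31, 4.45], [0.11, 2.69], [-2.54, 2.54]. Speed limits (rad/s): [2.39, 2.39, 3.01, 3.14, 3.14, 3.14].

## Interface

Orientations are given as [roll, pitch, yaw] about the fixed x, y, z axes, in that order (R = Rz(yaw) Ry(pitch) Rx(roll)).
In Python, from cell import arm gives the robot as it stands.
- The arm moves only by the tool step_arm, never from a script. Its argument "steps" is a list of rows, each a list of 7 numbers: the turn, a rotation vector about the tool's x, y, z in rad, then the shift along the tool's x, y, z in mm, then the finger opening in mm, from 0 to 87.8. A call has 1 to 12 rows; each row shifts and turns the commanded pose from where the row before left it, along the tool's axes as they then stand; what a row does not reach is not made up. A row lasts 1/12 s, in which the tool goes at most 41.7 mm and 7.16 degrees, less where a joint would pass 70% of its speed; a pose out of reach is approached as far as the arm can. A call with a gripper value outside its range is refused whole. The fingers move at their own pace and stop on an object; the grip force is fixed at half the most. Time passes only in rows, so rows that do not move let the fingers close. It gives the time, the measured TCP pose, the force, the opening and the grip force at its end, in the units of the state.
- arm.read_state(): the state, without advancing time (a new reading comes with each control period).
- arm.snapshot(name): name is "scene" or "side" or "wrist"; returns (picture, depth): 384x512x3 uint8, blue, green, red; 384x512 float32, mm along the optical axis (not along the pixel's ray), 0 where there is no reading.
- arm.get_calibration(name): a dict with "fx", "fy", "cx", "cy" (pixels), "k1" (the pictures are not rectified: a ray, as slopes to the right and down, at radius r is drawn at 1 + k1 r^2 times it, then the intrinsics apply), "world_from_camera" (4x4, takes a point from camera to world coordinates). Camera axes: x right, y down, z forward; pixel columns grow to the right and rows downward; lengths in mm; the calibration is good to about 2 mm. A picture is of the moment at which its call begins: read the wrist's pose just before it. get_calibration takes no time and is no camera call; for the wrist camera it gives the pose at the moment of the call.
- arm.job_done(): hands the job in; it is judged then, once.
Trained networks look in the newest picture that a camera, given by its name, has taken for a name from the list of things; names that differ only in an ending like _2 or _b are one class to them, and where a whole thing is asked for, a point or a joint stands for the part that bears it (a point fixed in the world has none). Each returns a list of dicts, best first, with "conf" (0 to 1); they miss things now and then, are a little off and sometimes report something else, mostly with a low value. They report only what shows in the picture. A call takes as long as a camera call. They do not tell look-alikes from the thing itself.
- arm.find_in(camera, name): "rect" ([left, top, right, bottom] as shares, 0 to 1, of the picture: columns of its width, rows of its height, round what is visible of it).
- arm.masks_of(camera, name): "region" (384x512 bool, what is visible of it) and "rect" ([left, top, right, bottom] as shares, 0 to 1, of the picture: columns of its width, rows of its height, round what is visible of it).
The state is a dict: "t": time; "joints": joint angles; "dq": joint speeds; "effort": joint torques, N m; "tcp_pos": TCP position; "ee_rot": TCP orientation; "contact_force": force on the tool from outside, world axes, zero at the start; "torque": the same for the moment, N m; "finger_gap": finger opening in mm; "finger_force": force on a finger pad.
Only numpy, scipy, OpenCV 4.12 (cv2) and the standard library are available. Lean on these libraries where they do the work, as an engineer would, in place of code of your own. Each camera call takes 0.05 s, during which the arm holds its last target. There are 200 camera calls.

## Working session

There is one attempt and no reset: what is moved stays moved. The work goes in short steps, Python scripts to look and compute and a tool call to move; the robot and the scene stay as the last step left them, time stands still between calls to the robot, and variables do not carry over. Pictures are saved under pics/ and viewed, at most 10 in all, crops included, and the job is handed in when it is done.

Besides the shell and the picture viewer there is one more tool, called after ">>>" as name(argument=value, ...) on one line, values as JSON. step_arm: Moves the arm, as the interface text tells. Its arguments: {"type":"object","properties":{"steps":{"type":"array","items":{"type":"array","items":{"type":"number"}}}},"required":["steps"]}

```bash
mkdir -p pics
cat > h.py <<'E'
import numpy as np, cv2
from scipy.spatial.transform import Rotation as Ro
from cell import arm
def cloud(cam, d, c=None):
    c=c or arm.get_calibration(cam)
    h,w=d.shape; u,v=np.meshgrid(np.arange(w),np.arange(h))
    K=np.array([[c['fx'],0,c['cx']],[0,c['fy'],c['cy']],[0,0,1.]])
    x=(u-c['cx'])/c['fx']; y=(v-c['cy'])/c['fy']; a,b=x.copy(),y.copy()
    for _ in range(8):
        s=1+c['k1']*(a*a+b*b); a=x/s; b=y/s
    P=np.stack([a*d,b*d,d,np.ones_like(d)],-1)@np.array(c['world_from_camera']).T
    P=P[...,:3]; P[d<=0]=np.nan
    return P
E
python3 - <<'E'
from h import *
print(arm.read_state())
ims=[]
for cam in ['scene','side']:
    im,d=arm.snapshot(cam); np.savez('pics/'+cam,im=im,d=d); P=cloud(cam,d); ims.append(im)
    np.save('pics/P_'+cam,P)
    for n in ['thermometer','mat','evaporator','bath_spot','vent_stand','plunger_face']:
        try:
            for m in arm.masks_of(cam,n)[:4]:
                r=m['region']; Q=P[r]; 
                print(cam,n,round(m['conf'],2),(np.array(m['rect'])*[512,384,512,384]).round().astype(int),r.sum(),np.nanmedian(Q,0).round(),np.nanpercentile(Q,2,0).round(),np.nanpercentile(Q,98,0).round())
        except Exception as e: print(cam,n,e)
cv2.imwrite('pics/a.png',cv2.resize(ims[0],(800,600)))
cv2.imwrite('pics/b.png',cv2.resize(ims[1],(800,600)))
E
```

```text
{'t': 0.0, 'joints': array([-1.89870377e-02,  4.23839171e-01,  1.63069941e+00,  3.35514120e-05,
        1.08861634e+00, -1.90168737e-02]), 'dq': array([-0.00176486,  0.00037471,  0.00027157,  0.0008169 ,  0.00143492,
       -0.00017775]), 'effort': array([ 1.28069914e-03, -5.44622147e+01, -2.73670936e+01,  6.42951974e-02,
        2.27214623e-02, -1.51321510e-04]), 'tcp_pos': array([6.24429984e+02, 5.38509285e-02, 2.21899056e+02]), 'ee_rot': array([-3.14003124e+00, -5.94039086e-05,  1.57081054e+00]), 'contact_force': array([0.06227211, 0.24621327, 0.12229445]), 'torque': array([0.01869377, 0.00536894, 0.00710896]), 'finger_force': 0.0, 'finger_gap': 87.71487994074185}
scene thermometer 0.96 [232 186 272 228] 643 [476.  -3.  35.] [428. -91.   6.] [581.  30.  46.]
scene thermometer 0.76 [146 155 166 181] 228 [182. 301.  23.] [158. 274.   7.] [234. 389.  33.]
scene mat 0.91 [214 179 284 234] 2312 [489. -13.   3.] [ 370. -113.   -7.] [607. 116.  22.]
scene mat 0.59 [164 113 205 124] 254 [389. 535.   5.] [337. 483.  -6.] [481. 576.  23.]
scene evaporator 0.56 [288 138 395 291] 6459 [ 682. 
[... 724 characters left out ...]
119.  11.]
side evaporator 0.87 [320  67 429 293] 9572 [ 663. -320.  193.] [ 518. -414.    4.] [ 814. -222.  564.]
side evaporator 0.39 [176 110 197 144] 620 [597. 482.  78.] [571. 464.   5.] [642. 532. 114.]
side evaporator 0.15 [371 287 423 331] 1540 [ 581. -532.    8.] [ 511. -581.    0.] [ 642. -487.   38.]
side bath_spot 0.63 [319  69 429 293] 9265 [ 660. -320.  200.] [ 518. -414.   19.] [ 801. -231.  564.]
side vent_stand 0.88 [193  74 261 182] 4388 [646. 284. 159.] [539. 240.   9.] [749. 381. 323.]
side vent_stand 0.28 [177 112 199 146] 632 [597. 483.  76.] [571. 465.   4.] [642. 536. 114.]
side plunger_face 0.45 [205 120 219 138] 173 [598. 319. 171.] [575. 291. 154.] [621. 348. 187.]
```

View pics/a.png

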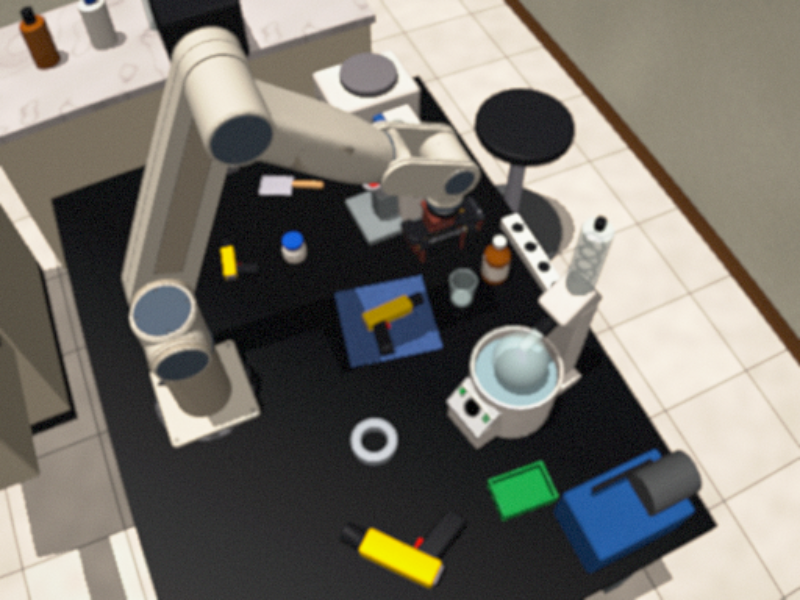

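View pics/b.png

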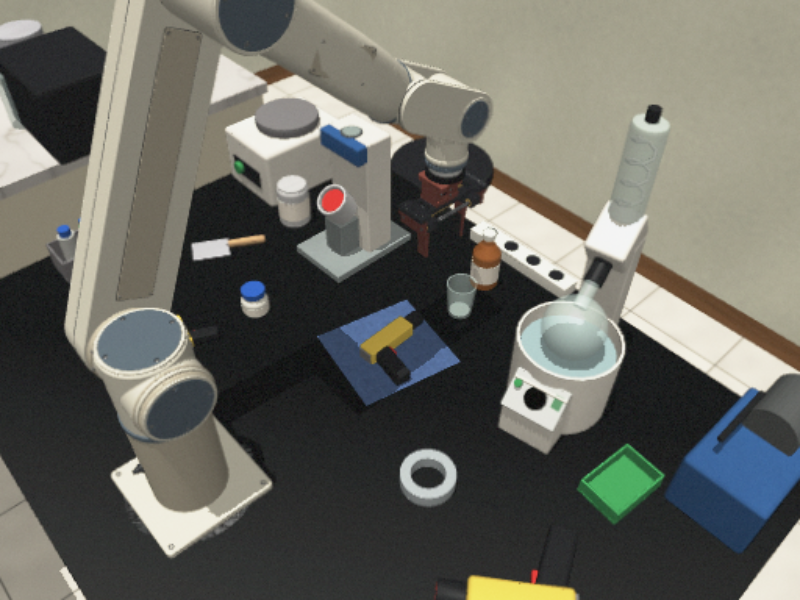

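The three look-alikes in a.png are small at (230,262), middle at (390,313) on the mat, and large at (400,555). The middle one on the mat is the one meant, and its size should confirm that. In b.png the plunger is at (332,200) and the black spot is at (535,398).

Run:
```python
from h import *
im,d=arm.snapshot('wrist'); Pw=cloud('wrist',d); np.savez('pics/wrist',im=im,d=d,P=Pw)
D={'wrist':(im,Pw)}
for c in ['scene','side']: D[c]=(np.load(f'pics/{c}.npz')['im'],np.load(f'pics/P_{c}.npy'))
for c,(im,P) in D.items():
    hsv=cv2.cvtColor(im,cv2.COLOR_BGR2HSV); H,S,V=[hsv[...,i].astype(int) for i in range(3)]
    x,y,z=P[...,0],P[...,1],P[...,2]
    yel=(H>18)&(H<35)&(S>120)&(V>60)
    for nm,box in [('mid',(380,620,-120,120)),('small',(100,300,200,420)),('big',(100,600,-800,-380))]:
        m=yel&(x>box[0])&(x<box[1])&(y>box[2])&(y<box[3])
        if m.sum()<30: continue
        zt=np.nanpercentile(z[m],90); t=m&(z>zt-8)
        r=cv2.minAreaRect(P[t][:,:2].astype(np.float32)); print(c,nm,m.sum(),'ztop',zt.round(1),r)
    # mat
    m=(H>95)&(H<130)&(S>80)&(x>330)&(x<650)&(y>-160)&(y<160)&(z<15)
    if m.sum()>50: print(c,'mat',m.sum(),cv2.minAreaRect(P[m][:,:2].astype(np.float32)))
    m=((H<8)|(H>172))&(S>130)&(V>90)&(x>500)&(x<700)&(y>200)&(y<400)&(z>120)&(z<230)
    if m.sum()>20:
        Q=P[m]; ctr=Q.mean(0); n=np.linalg.svd(Q-np.median(Q,0))[2][2]; n*=np.sign(n[2]); print(c,'plunger',m.sum(),ctr.round(1),np.median(Q,0).round(1),Q.min(0).round(),Q.max(0).round(),'n',n.round(3),'yaw',np.degrees(np.arctan2(-n[1],-n[0])),'tilt',np.degrees(np.arccos(n[2])))
    # hood
    m=(H>95)&(H<130)&(S>120)&(x>500)&(x<800)&(y>200)&(y<420)&(z>270)
    if m.sum()>20: print(c,'hood',m.sum(),np.nanmedian(P[m],0).round(),cv2.minAreaRect(P[m][:,:2].astype(np.float32)))
    # panel
    m=(x>480)&(x<640)&(y>-420)&(y<-230)&(z>88)&(z<150)
    m2=m&(V>110)&(S<60)
    # dark spot
    ds=m&(V<50)
    if ds.sum()>15: 
        n_,lab,st,cen=cv2.connectedComponentsWithStats(ds.astype(np.uint8))
        for i in range(1,n_):
            if st[i,4]>15: Q=P[lab==i]; print(c,'spot',st[i],Q.mean(0).round(1),np.ptp(Q,axis=0).round(1))
    m=(x>480)&(x<640)&(y>-420)&(y<-230)&(z>15)&(z<78)&(V>60)
    if m.sum()>30: print(c,'boxfront',m.sum(),cv2.minAreaRect(P[m][:,:2].astype(np.float32)))
a=np.hstack([cv2.resize(D['side'][0][185:275,190:310],(480,360),interpolation=cv2.INTER_CUBIC)])
w=cv2.resize(D['wrist'][0],(480,360))
cv2.imwrite('pics/c.png',cv2.resize(np.hstack([a,w]),(800,300)))
```

```text
wrist mid 4296 ztop 318.1 ((579.082763671875, 25.120315551757812), (2.7582879066467285, 14.973315238952637), 1.1153770685195923)
wrist mat 23059 ((477.08599853515625, 14.068756103515625), (242.59689331054688, 299.99029541015625), 78.8368911743164)
wrist boxfront 1871 ((565.9459838867188, -268.81292724609375), (114.72962951660156, 21.238079071044922), 32.71387481689453)
scene mid 345 ztop 43.4 ((487.7828674316406, 7.817296981811523), (123.12939453125, 45.909610748291016), 3.1660873889923096)
scene small 205 ztop 29.9 ((173.95240783691406, 336.08721923828125), (101.91693878173828, 32.00857162475586), 80.71501922607422)
scene big 1093 ztop 53.1 ((266.7911682128906, -559.0381469726562), (59.98589324951172, 172.5118408203125), 41.490360260009766)
scene mat 2679 ((489.7084655761719, 0.3522186279296875), (318.1999816894531, 319.07403564453125), 89.9215316772461)
scene spot [298 256   8  10  57] [ 540.7 -340.2  112. ] [22.9 31.5 28.8]
scene boxfront 293 ((554.82470703125, -374.670166015625), (63.40690994262695, 177.5408172607422), 45.458316802978516)
side mid 427 ztop 42.8 ((489.914306640625, 10.031074523925781), (123.05298614501953, 44.21010208129883), 5.778415203094482)
side big 820 ztop 52.5 ((275.9482116699219, -549.31494140625), (41.26560592651367, 171.8737335205078), 45.04114532470703)
side mat 2507 ((497.7040100097656, -11.85736083984375), (280.9449157714844, 320.25225830078125), 83.97900390625)
side plunger 147 [596.6 318.3 170.8] [596.9 318.5 170.9] [573. 291. 153.] [621. 349. 188.] n [-0.546  0.028  0.837] yaw -2.8911038887870153 tilt 33.15929049964383
side hood 397 [624. 300. 310.] ((631.3658447265625, 313.42706298828125), (30.50747299194336, 127.94410705566406), 2.5141921043395996)
side spot [336 248  13  14 142] [ 541.8 -340.4  112.9] [28.3 38.6 30.9]
side boxfront 715 ((570.4054565429688, -335.0926513671875), (104.5911865234375, 182.46768188476562), 11.552982330322266)
```

View pics/c.png

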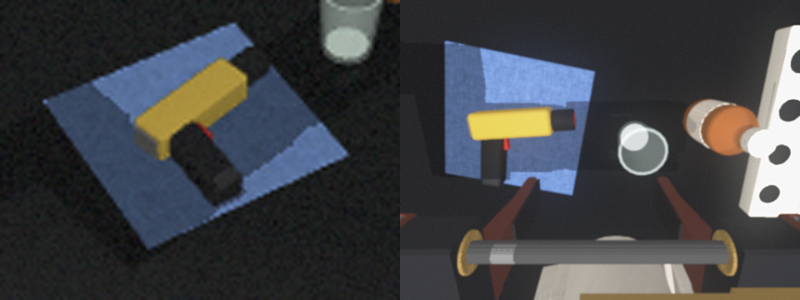

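Confirmed: the middle one has a 123 x 44 mm barrel on the mat, with its nose to +x and its grip to -y. Next I refine the yaws.

Run:
```python
from h import *
W=np.load('pics/wrist.npz'); D={'wrist':(W['im'],W['P'])}
for c in ['scene','side']: D[c]=(np.load(f'pics/{c}.npz')['im'],np.load(f'pics/P_{c}.npy'))
from scipy.optimize import least_squares
def plane(Q):
    for _ in range(6):
        c=np.median(Q,0) if _==0 else Q.mean(0); n=np.linalg.svd(Q-c,full_matrices=False)[2][2]; e=abs((Q-c)@n); Q=Q[e<max(2.5*np.median(e),1)]
    return n*np.sign(n[2] if abs(n[2])>.3 else -n[0]),c,len(Q)
for c,(im,P) in D.items():
    hsv=cv2.cvtColor(im,cv2.COLOR_BGR2HSV); H,S,V=[hsv[...,i].astype(int) for i in range(3)]
    x,y,z=P[...,0],P[...,1],P[...,2]
    m=(H>18)&(H<35)&(S>100)&(V>60)&(x>400)&(x<600)&(y>-60)&(y<60)&(z>34)&(z<50)
    r=cv2.minAreaRect(P[m][:,:2].astype(np.float32)); Q=P[m][:,:2]; print(c,'barrel',m.sum(),r,'pca',np.degrees(np.arctan(np.divide(*np.linalg.svd(Q-Q.mean(0))[2][0][::-1]))),np.nanmedian(z[m]))
    def p(nm,b,ex=True):
        m=(x>b[0])&(x<b[1])&(y>b[2])&(y<b[3])&(z>b[4])&(z<b[5])&ex
        if m.sum()>40:
            n,cc,k=plane(P[m]); print(c,nm,k,n.round(3),cc.round(1),'yaw',np.degrees(np.arctan2(-n[1],-n[0])).round(1))
    p('panel',(515,570,-385,-295,95,135))
    p('boxfront',(500,545,-390,-280,15,78),V>60)
    p('towerfront',(600,680,260,380,200,270))
    p('hoodfront',(570,640,250,380,280,315))
    m=(x>530)&(x<790)&(y>-450)&(y<-220)&(z>162)&(z<176)&(V>120)
    if m.sum()>30:
        Q=P[m]; s=least_squares(lambda q:np.hypot(Q[:,0]-q[0],Q[:,1]-q[1])-98,[660,-325],loss='soft_l1').x; print(c,'bath',m.sum(),s)
```

```text
wrist barrel 3521 ((492.09942626953125, 12.293764114379883), (123.92194366455078, 42.389583587646484), 3.6077120304107666) pca 3.751563228920598 39.45887868054746
wrist boxfront 650 [-0.208  0.978  0.002] [ 529.6 -286.9   48.1] yaw -78.0
scene barrel 237 ((489.5962219238281, 8.067787170410156), (126.7894515991211, 46.28437423706055), 2.825819253921509) pca 4.278604599768577 38.571725228188825
scene panel 259 [-0.687 -0.148  0.711] [ 542.9 -341.   114.5] yaw 12.2
scene boxfront 87 [-0.98  -0.199 -0.006] [ 520.6 -339.8   40.1] yaw 11.5
scene bath 309 [ 659.99333945 -316.23203374]
side barrel 345 ((492.2595520019531, 10.268402099609375), (127.76741790771484, 44.21010208129883), 5.778415203094482) pca 2.81598361425287 40.08200054824647
side panel 450 [-0.699 -0.147  0.7  ] [ 544.9 -342.6  115. ] yaw 11.9
side boxfront 344 [-0.978 -0.21  -0.007] [ 522.8 -342.7   45.7] yaw 12.1
side towerfront 237 [-1.    -0.026  0.001] [647.4 315.9 228.2] yaw 1.5
side hoodfront 161 [-0.999 -0.042 -0.022] [621.8 313.9 297. ] yaw 2.4
side bath 466 [ 660.55913294 -317.13632176]
```

>>> step_arm(steps=[[0, 0, 0.125, 0, 0, 0, 87], [0, 0, 0.125, 0, 0, 0, 87], [0, 0, 0.125, 0, 0, 0, 87], [0, 0, 0.125, 0, 0, 0, 87], [0, 0, 0.125, 0, 0, 0, 87], [0, 0, 0.125, 0, 0, 0, 87], [0, 0, 0.125, 0, 0, 0, 87], [0, 0, 0.125, 0, 0, 0, 87], [0, 0, 0.125, 0, 0, 0, 87], [0, 0, 0.125, 0, 0, 0, 87], [0, 0, 0.125, 0, 0, 0, 87], [0, 0, 0.125, 0, 0, 0, 87]])

```text
t: 1.75
tcp_pos: [625.0, 0.0, 222.7]
ee_rot: [3.142, 0.0, 0.065]
contact_force: [-0.5, 0.3, -0.6]
finger_gap: 86.7
finger_force: 0.0
```

```bash
cat >> h.py <<'E'
def rel(pos,R=None):
    s=arm.read_state(); R0=Ro.from_euler('xyz',s['ee_rot'])
    print('t',round(s['t'],2),'tcp',s['tcp_pos'].round(1),'rpy',s['ee_rot'].round(3),'F',s['contact_force'].round(1),'gap',round(s['finger_gap'],1),'j',s['joints'].round(2))
    out=R0.inv().apply(np.array(pos)-s['tcp_pos']); print('shift',out.round(1))
    if R is not None:
        print('turn',(R0.inv()*R).as_rotvec().round(3),'shift after turn',R.inv().apply(np.array(pos)-s['tcp_pos']).round(1))
E
python3 - <<'E'
from h import *
rel([517,12.6,8],Ro.from_euler('xyz',[np.pi,0,np.radians(3.75)]))
E
```

```text
t 1.75 tcp [625.    0.  222.7] rpy [3.142 0.    0.065] F [-0.5  0.3 -0.6] gap 86.7 j [-0.02  0.42  1.63 -0.    1.09  1.49]
shift [-106.9  -19.5  214.7]
turn [ 0.     0.    -0.001] shift after turn [-106.9  -19.6  214.7]
```

>>> step_arm(steps=[[0, 0, 0, -18, -3.2, 20, 87], [0, 0, 0, -18, -3.2, 25, 87], [0, 0, 0, -18, -3.2, 25, 87], [0, 0, 0, -18, -3.2, 25, 87], [0, 0, 0, -18, -3.2, 25, 87], [0, 0, 0, -17, -3.5, 25, 87], [0, 0, 0, 0, 0, 20, 87], [0, 0, 0, 0, 0, 20, 87], [0, 0, 0, 0, 0, 15, 87], [0, 0, 0, 0, 0, 10, 87], [0, 0, 0, 0, 0, 5, 87], [0, 0, 0, 0, 0, 0, 87]])

```text
t: 2.75
tcp_pos: [516.5, 11.9, 6.9]
ee_rot: [-3.141, 0.001, 0.071]
contact_force: [0.5, -0.5, 0.2]
finger_gap: 87.2
finger_force: 0.0
```

>>> step_arm(steps=[[0, 0, 0, 0, 0, 0, 30], [0, 0, 0, 0, 0, 0, 30], [0, 0, 0, 0, 0, 0, 30], [0, 0, 0, 0, 0, 0, 30], [0, 0, 0, 0, 0, 0, 30], [0, 0, 0, 0, 0, 0, 30], [0, 0, 0, 0, 0, 0, 30], [0, 0, 0, 0, 0, 0, 30]])

```text
t: 3.42
tcp_pos: [517.0, 12.0, 7.9]
ee_rot: [-3.142, -0.0, 0.071]
contact_force: [-0.9, 0.7, 3.3]
finger_gap: 41.9
finger_force: 29.8
```

>>> step_arm(steps=[[0, 0, 0, 0, 0, -8, 30], [0, 0, 0, 0, 0, -15, 30], [0, 0, 0, 0, 0, -20, 30], [0, 0, 0, 0, 0, -20, 30], [0, 0, 0, 0, 0, -20, 30], [0, 0, 0, 0, 0, -17, 30], [0, 0, 0, 0, 0, 0, 30], [0, 0, 0, 0, 0, 0, 30]])

```text
t: 4.08
tcp_pos: [517.4, 11.9, 108.4]
ee_rot: [3.141, -0.002, 0.071]
contact_force: [-0.3, -0.5, -1.5]
finger_gap: 42.1
finger_force: 29.8
```

```bash
cat > therm.py <<'E'
from h import *
from scipy.spatial import cKDTree
def held(tag):
    s=arm.read_state(); R0=Ro.from_euler('xyz',s['ee_rot']); 
    for cam in ['wrist','side','scene']:
        cal=arm.get_calibration(cam); im,d=arm.snapshot(cam); P=cloud(cam,d,cal); np.savez(f'pics/{tag}_{cam}',im=im,P=P)
        hsv=cv2.cvtColor(im,cv2.COLOR_BGR2HSV); H,S,V=[hsv[...,i].astype(int) for i in range(3)]
        L=R0.inv().apply(P.reshape(-1,3)-s['tcp_pos']).reshape(P.shape)
        m=(H>18)&(H<35)&(S>100)&(V>60)&(np.abs(L[...,0])<110)&(np.abs(L[...,1])<45)&(np.abs(L[...,2]+10)<50)
        if m.sum()<60: print(cam,'few',m.sum()); continue
        Q=L[m]; top=Q[Q[:,2]<np.percentile(Q[:,2],10)+9] if cam!='wrist' else Q
        c=np.median(top,0); A=np.c_[top[:,:2],np.ones(len(top))]; k=np.ones(len(top),bool)
        for _ in range(6):
            co=np.linalg.lstsq(A[k],top[k,2],rcond=None)[0]; e=abs(A@co-top[:,2]); k=e<max(2.5*np.median(e),1)
        r=cv2.minAreaRect(top[k][:,:2].astype(np.float32))
        print(cam,k.sum(),'tool-frame top plane z=ax+by+c',co.round(3),'rect',np.round(r[0],1),np.round(r[1],1),round(r[2],1),'pca',np.degrees(np.arctan2(*np.linalg.svd(top[k][:,:2]-top[k][:,:2].mean(0),full_matrices=False)[2][0][::-1])).round(1))
E
python3 - <<'E'
from therm import *
held('lift')
# hold pose: nose 75 mm from the spot
y=np.radians(12); f=np.array([np.cos(y),np.sin(y),0]); spot=np.array([541,-341,113])
g=spot-(75+80-8)*f; g[2]=99
rel(g,Ro.from_euler('xyz',[np.pi,0,y]))
E
```

```text
wrist 9388 tool-frame top plane z=ax+by+c [-1.0000e-03  0.0000e+00 -3.1566e+01] rect [-15.9  -0.6] [107.2  40.2] 1.0 pca -179.1
side 251 tool-frame top plane z=ax+by+c [ 1.0000e-03  2.7000e-02 -3.0916e+01] rect [-41.    0.9] [98.4 43.8] 0.4 pca 177.2
scene 148 tool-frame top plane z=ax+by+c [-4.0000e-03  3.0000e-03 -2.9837e+01] rect [-52.1   2.6] [77.5 43.4] 0.1 pca -176.6
t 4.23 tcp [515.9  11.9 106.6] rpy [-3.141e+00  2.000e-03  7.100e-02] F [-0.5  0.9 -1.5] gap 41.8 j [-0.    0.44  1.94 -0.    0.76  1.5 ]
shift [-145.5  374.1    7.8]
turn [-0.     0.002 -0.139] shift after turn [-195.8  350.4    7.6]
```

>>> step_arm(steps=[[0, 0, -0.0775, 0, 0, 0, 30], [0, 0, -0.0775, 0, 0, 0, 30], [0, 0, 0, -8, 14, 0, 30], [0, 0, 0, -14, 24, 0, 30], [0, 0, 0, -20, 34, 0, 30], [0, 0, 0, -20, 34, 0, 30], [0, 0, 0, -20, 34, 0, 30], [0, 0, 0, -20, 34, 0, 30], [0, 0, 0, -20, 34, 2, 30], [0, 0, 0, -20, 34, 2, 30], [0, 0, 0, -20, 34, 2, 30], [0, 0, 0, -17, 30, 2, 30]])

```text
t: 5.23
tcp_pos: [409.1, -328.1, 98.3]
ee_rot: [-3.14, 0.001, 0.225]
contact_force: [0.3, 0.0, -1.8]
finger_gap: 41.6
finger_force: 29.8
```

>>> step_arm(steps=[[0, 0, 0, -14, 24, 0, 30], [0, 0, 0, -9, 17, 0, 30], [0, 0, 0, 0, 0, 0, 30], [0, 0, 0, 0, 0, 0, 30]])

```text
t: 5.57
tcp_pos: [396.7, -371.6, 98.3]
ee_rot: [-3.14, 0.001, 0.224]
contact_force: [0.8, -0.8, -0.9]
finger_gap: 42.0
finger_force: 29.8
```

Run:
```python
from therm import *
held('hold')
y=np.radians(12); f=np.array([np.cos(y),np.sin(y),0]); spot=np.array([541,-341,113])
g=spot-(75+80-8)*f; g[2]=99.4
rel(g,Ro.from_euler('xyz',[np.pi,0,y+.0175]))
im=np.load('pics/hold_side.npz')['im']; cv2.imwrite('pics/d.png',cv2.resize(im[150:330,260:500],(800,600),interpolation=cv2.INTER_CUBIC))
```

```text
wrist 7829 tool-frame top plane z=ax+by+c [-3.0000e-03  1.0000e-03 -3.1515e+01] rect [-15.9   0.3] [ 42.1 107.6] 89.9 pca -180.0
side 487 tool-frame top plane z=ax+by+c [-6.0000e-03  2.6000e-02 -3.1847e+01] rect [-27.2  -0.2] [121.7  41.8] 0.2 pca 176.9
scene 228 tool-frame top plane z=ax+by+c [-8.000e-03  4.000e-02 -3.227e+01] rect [-30.7   1. ] [118.9  42.4] 1.2 pca 176.7
t 5.72 tcp [ 397.5 -370.    99. ] rpy [-3.14e+00  1.00e-03  2.27e-01] F [-0.3  0.4 -1.2] gap 41.9 j [-0.77  0.48  1.89  0.    0.77  0.57]
shift [-0.6  1.4 -0.5]
turn [-0.002  0.001 -0.   ] shift after turn [-0.6  1.4 -0.4]
```

View pics/d.png

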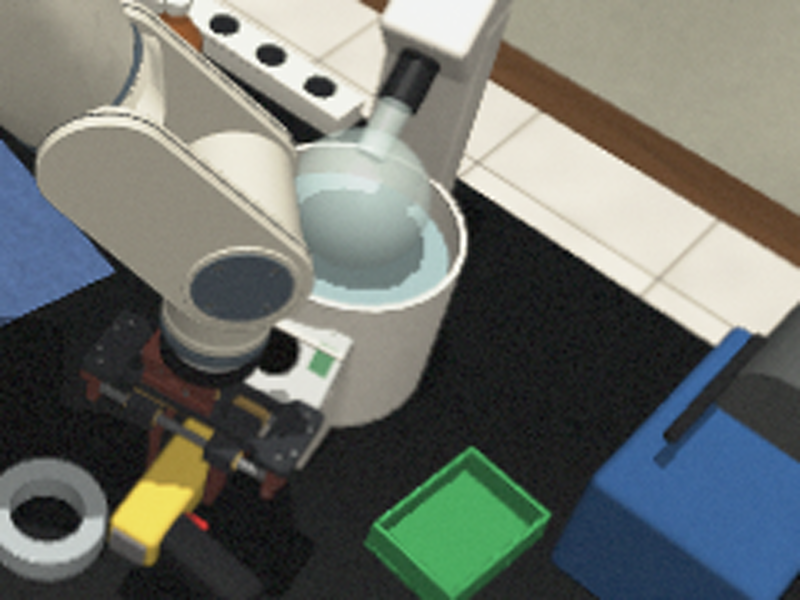

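The yellow thermometer is level, with its nose towards the black spot (at (285,350) in the crop). Its axis passes within about 2 mm of the spot from about 75 mm away. I hold it there.

>>> step_arm(steps=[[0, 0, 0, 0, 0, 0, 30], [0, 0, 0, 0, 0, 0, 30], [0, 0, 0, 0, 0, 0, 30], [0, 0, 0, 0, 0, 0, 30], [0, 0, 0, 0, 0, 0, 30], [0, 0, 0, 0, 0, 0, 30], [0, 0, 0, 0, 0, 0, 30], [0, 0, 0, 0, 0, 0, 30], [0, 0, 0, 0, 0, 0, 30], [0, 0, 0, 0, 0, 0, 30], [0, 0, 0, 0, 0, 0, 30], [0, 0, 0, 0, 0, 0, 30]])

```text
t: 6.72
tcp_pos: [397.7, -371.5, 99.7]
ee_rot: [3.142, -0.0, 0.226]
contact_force: [0.6, -0.3, -1.4]
finger_gap: 42.0
finger_force: 29.8
```

>>> step_arm(steps=[[0, 0, 0, 0, 0, 0, 30], [0, 0, 0, 0, 0, 0, 30], [0, 0, 0, 0, 0, 0, 30], [0, 0, 0, 0, 0, 0, 30], [0, 0, 0, 0, 0, 0, 30], [0, 0, 0, 0, 0, 0, 30], [0, 0, 0, 0, 0, 0, 30], [0, 0, 0, 0, 0, 0, 30], [0, 0, 0, 0, 0, 0, 30], [0, 0, 0, 0, 0, 0, 30], [0, 0, 0, 0, 0, 0, 30], [0, 0, 0, 0, 0, 0, 30]])

```text
t: 7.72
tcp_pos: [397.7, -371.5, 99.7]
ee_rot: [3.142, -0.0, 0.226]
contact_force: [0.2, -0.0, -0.6]
finger_gap: 42.2
finger_force: 29.8
```

>>> step_arm(steps=[[0, 0, 0, 8, -14, 0, 30], [0, 0, 0, 14, -24, 0, 30], [0, 0, 0, 20, -34, 0, 30], [0, 0, 0, 20, -34, 0, 30], [0, 0, 0, 20, -34, 0, 30], [0, 0, 0, 20, -34, 0, 30], [0, 0, 0, 20, -34, 0, 30], [0, 0, 0, 20, -34, 0, 30], [0, 0, 0, 20, -34, 0, 30], [0, 0, 0, 17, -30, 0, 30], [0, 0, 0, 14, -24, 0, 30], [0, 0, 0, 9, -17, 0, 30]])

```text
t: 8.72
tcp_pos: [517.8, 14.5, 99.9]
ee_rot: [-3.142, -0.001, 0.228]
contact_force: [-1.0, 0.1, -2.4]
finger_gap: 41.9
finger_force: 29.8
```

>>> step_arm(steps=[[0, 0, 0.0775, 0, 0, 0, 30], [0, 0, 0.0775, 0, 0, 0, 30], [0, 0, 0, 0, 0, 15, 30], [0, 0, 0, 0, 0, 20, 30], [0, 0, 0, 0, 0, 20, 30], [0, 0, 0, 0, 0, 15, 30], [0, 0, 0, 0, 0, 8, 30], [0, 0, 0, 0, 0, 4, 30], [0, 0, 0, 0, 0, 2, 30], [0, 0, 0, 0, 0, 0, 30]])

```text
t: 9.55
tcp_pos: [517.2, 11.9, 15.8]
ee_rot: [3.142, -0.0, 0.071]
contact_force: [-1.1, 0.5, -2.3]
finger_gap: 42.3
finger_force: 29.8
```

>>> step_arm(steps=[[0, 0, 0, 0, 0, 3, 30], [0, 0, 0, 0, 0, 3, 30], [0, 0, 0, 0, 0, 1.5, 30], [0, 0, 0, 0, 0, 0, 30], [0, 0, 0, 0, 0, 0, 30]])

```text
t: 9.97
tcp_pos: [516.9, 11.9, 8.3]
ee_rot: [3.142, -0.0, 0.071]
contact_force: [-0.1, 0.9, -2.3]
finger_gap: 41.6
finger_force: 29.8
```

>>> step_arm(steps=[[0, 0, 0, 0, 0, 0, 87], [0, 0, 0, 0, 0, 0, 87], [0, 0, 0, 0, 0, 0, 87], [0, 0, 0, 0, 0, 0, 87], [0, 0, 0, 0, 0, 0, 87], [0, 0, 0, 0, 0, 0, 87]])

```text
t: 10.47
tcp_pos: [516.9, 11.9, 8.2]
ee_rot: [3.142, -0.0, 0.071]
contact_force: [-0.1, 0.0, 0.2]
finger_gap: 78.8
finger_force: 0.0
```

>>> step_arm(steps=[[0, 0, 0, 0, 0, -5, 87], [0, 0, 0, 0, 0, -15, 87], [0, 0, 0, 0, 0, -25, 87], [0, 0, 0, 0, 0, -35, 87], [0, 0, 0, 0, 0, -40, 60], [0, 0, 0, 0, 0, -40, 40], [0, 0, 0, 0, 0, -40, 20], [0, 0, 0, 0, 0, -40, 0], [0, 0, 0, 0, 0, -40, 0], [0, 0, 0, 0, 0, -20, 0]])

```text
t: 11.3
tcp_pos: [518.3, 11.9, 313.8]
ee_rot: [3.141, -0.007, 0.071]
contact_force: [1.1, 0.6, 0.4]
finger_gap: 50.3
finger_force: 0.0
```

Run:
```python
from h import *
im,d=arm.snapshot('wrist'); im2,d2=arm.snapshot('side'); P=cloud('side',d2); Pw=cloud('wrist',d)
np.savez('pics/e',im=im2,P=P)
for c,i,p in[('w',im,Pw),('s',im2,P)]:
    hsv=cv2.cvtColor(i,cv2.COLOR_BGR2HSV); H,S,V=[hsv[...,k].astype(int) for k in range(3)]
    m=(H>18)&(H<35)&(S>100)&(V>60)&(p[...,0]>380)&(p[...,0]<620)&(abs(p[...,1])<100)&(p[...,2]>32)&(p[...,2]<50)
    print(c,'barrel',m.sum(),cv2.minAreaRect(p[m][:,:2].astype(np.float32)) if m.sum()>20 else '',np.median(p[m][:,2]))
    m=((H<8)|(H>172))&(S>130)&(V>90)&(p[...,0]>500)&(p[...,0]<700)&(p[...,1]>200)&(p[...,1]<400)&(p[...,2]>120)&(p[...,2]<230)
    if m.sum()>30:
        (el)=cv2.fitEllipse(np.argwhere(m)[:,::-1].astype(np.float32)); e=p[int(round(el[0][1])),int(round(el[0][0]))]
        print(c,'plunger',m.sum(),p[m].mean(0),'center px',el,e)
        print(' ranges',np.percentile(p[m],[1,99],axis=0).round(1).tolist())
cv2.imwrite('pics/e.png',np.hstack([cv2.resize(im,(400,300)),cv2.resize(im2[60:200,150:337],(400,300),interpolation=cv2.INTER_CUBIC)]))
rel([600,315,250])
```

```text
w barrel 1874 ((491.927734375, 9.029922485351562), (127.55005645751953, 40.910850524902344), 3.4069042205810547) 38.644626240756
s barrel 364 ((491.7702941894531, 8.299356460571289), (130.27392578125, 43.16167449951172), 3.9379024505615234) 39.63095745597195
s plunger 148 [596.63913999 318.39850341 170.75432821] center px ((212.34295654296875, 127.56718444824219), (9.715970993041992, 12.917503356933594), 44.27531433105469) [591.73003251 313.83435694 173.72001696]
 ranges [[574.8, 293.1, 153.8], [619.7, 345.4, 187.1]]
t 11.4 tcp [519.   11.9 313. ] rpy [ 3.141 -0.009  0.071] F [ 0.3 -0.  -1.6] gap 42.3 j [0.   0.16 1.77 0.   1.2  1.5 ]
shift [ 101.7 -296.6   63.8]
```

View pics/e.png

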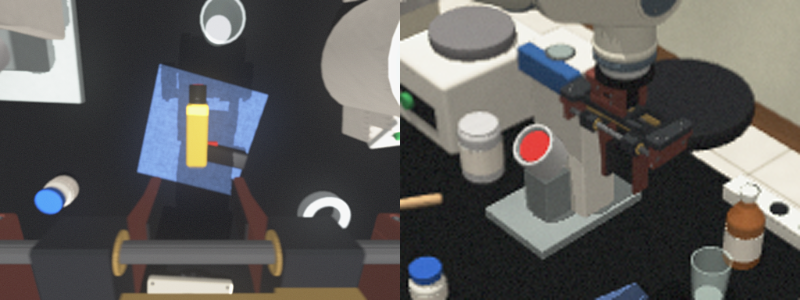

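```bash
cat > pl.py <<'E'
from h import *
psi=np.radians(2); R=Ro.from_euler('z',psi)*Ro.from_euler('y',-np.radians(35))*Ro.from_euler('x',np.pi)
face=np.array([597,318.7,170.5]); ax=-R.apply([0,0,1])
E
python3 - <<'E'
from pl import *
print(ax); rel(face+120*ax,R)
E
```

```text
[-0.57322703 -0.02001753  0.81915204]
t 11.4 tcp [519.   11.9 313. ] rpy [ 3.141 -0.009  0.071] F [ 0.3 -0.  -1.6] gap 42.3 j [0.   0.16 1.77 0.   1.2  1.5 ]
shift [  30.4 -303.    44.3]
turn [-0.011  0.602  0.035] shift after turn [  -9.1 -303.8   47.6]
```

>>> step_arm(steps=[[-0.002, 0.1, 0.006, 0, 0, 0, 0], [-0.002, 0.1, 0.006, 0, 0, 0, 0], [-0.002, 0.1, 0.006, 0, 0, 0, 0], [-0.002, 0.1, 0.006, 0, 0, 0, 0], [-0.002, 0.1, 0.006, 0, 0, 0, 0], [-0.001, 0.1, 0.005, 0, 0, 0, 0], [0, 0, 0, 0, 0, 0, 0]])

```text
t: 11.98
tcp_pos: [511.9, 11.9, 304.1]
ee_rot: [3.141, -0.596, 0.035]
contact_force: [-1.4, -0.2, -1.0]
finger_gap: 0.6
finger_force: 0.0
```

>>> step_arm(steps=[[0, 0, 0, -1, -15, 2, 0], [0, 0, 0, -1, -28, 4, 0], [0, 0, 0, -1, -34, 5, 0], [0, 0, 0, -1, -34, 5, 0], [0, 0, 0, -1, -34, 5, 0], [0, 0, 0, -1, -34, 5, 0], [0, 0, 0, -1, -34, 5, 0], [0, 0, 0, -1, -34, 5, 0], [0, 0, 0, -1, -28, 5, 0], [0, 0, 0, 0, -20, 4, 0], [0, 0, 0, 0, -9, 3, 0], [0, 0, 0, 0, 0, 0, 0]])

```text
t: 12.98
tcp_pos: [536.7, 301.6, 277.3]
ee_rot: [-3.129, -0.563, 0.056]
contact_force: [-0.4, -0.2, 0.4]
finger_gap: 0.5
finger_force: 0.0
```

```bash
cat > look.py <<'E'
import sys
from pl import *
cal=arm.get_calibration('wrist'); im,d=arm.snapshot('wrist'); p=cloud('wrist',d,cal)
hsv=cv2.cvtColor(im,cv2.COLOR_BGR2HSV); H,S,V=[hsv[...,k].astype(int) for k in range(3)]
m=((H<8)|(H>172))&(S>150)&(V>120)&(np.linalg.norm(p-face,axis=-1)<60)
if m.sum()>30:
    Q=p[m]; n=np.linalg.svd(Q-Q.mean(0),full_matrices=False)[2][2]; n*=np.sign(n[2])
    L=R.inv().apply(Q-face)
    c,r=cv2.minEnclosingCircle(L[:,:2].astype(np.float32))
    print('plunger',m.sum(),Q.mean(0).round(1),'n',n.round(3),'circle c',np.round(c,1),'r',round(r,1),'depth',np.median(L[:,2]).round(1),np.percentile(L,[1,99],axis=0).round(1).tolist(),'centre world',(face+R.apply([c[0],c[1],np.median(L[:,2])])).round(1))
cv2.imwrite(sys.argv[1],im)
rel(face+25*ax,R)
E
python3 look.py pics/f.png
```

```text
plunger 2227 [596.3 317.8 170.7] n [-0.568 -0.017  0.823] circle c [-1.9  0.9] r 27.9 depth -0.6 [[-27.0, -24.8, -2.2], [24.5, 26.3, 1.4]] centre world [595.2 317.8 169.9]
t 13.03 tcp [536.1 300.3 277.1] rpy [-3.13  -0.563  0.056] F [-0.7  0.2 -0.3] gap 0.2 j [ 0.63  0.18  1.96 -0.54  0.58  2.54]
shift [ -5.8 -14.2  98.3]
turn [-0.023  0.048  0.017] shift after turn [-10.8 -16.3  97.6]
```

View pics/f.png

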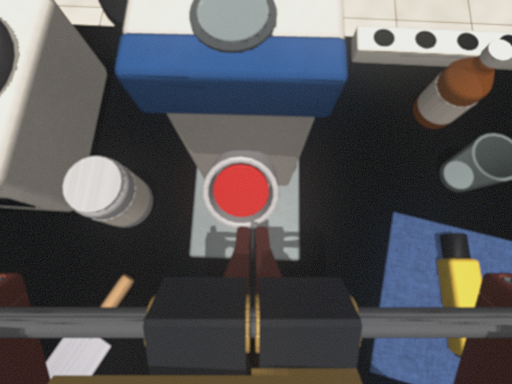

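The red face is at (241,190), with its centre near (596, 318, 170). Joint 6 has reached its range limit, so I make a half turn of the tool the other way, which gives the same fingertips.

>>> step_arm(steps=[[0, 0, -0.1, 0, 0, 0, 0], [0, 0, -0.12, 0, 0, 0, 0], [0, 0, -0.12, 0, 0, 0, 0], [0, 0, -0.12, 0, 0, 0, 0], [0, 0, -0.12, 0, 0, 0, 0], [0, 0, -0.12, 0, 0, 0, 0], [0, 0, -0.12, 0, 0, 0, 0], [0, 0, -0.12, 0, 0, 0, 0], [0, 0, -0.12, 0, 0, 0, 0], [0, 0, -0.12, 0, 0, 0, 0], [0, 0, -0.12, 0, 0, 0, 0], [0, 0, -0.12, 0, 0, 0, 0]])

```text
t: 14.03
tcp_pos: [535.7, 298.3, 277.6]
ee_rot: [2.584, -0.088, 1.508]
contact_force: [0.5, -0.7, -0.4]
finger_gap: 0.6
finger_force: 0.0
```

>>> step_arm(steps=[[0, 0, -0.12, 0, 0, 0, 0], [0, 0, -0.12, 0, 0, 0, 0], [0, 0, -0.12, 0, 0, 0, 0], [0, 0, -0.12, 0, 0, 0, 0], [0, 0, -0.12, 0, 0, 0, 0], [0, 0, -0.12, 0, 0, 0, 0], [0, 0, -0.12, 0, 0, 0, 0], [0, 0, -0.12, 0, 0, 0, 0], [0, 0, -0.12, 0, 0, 0, 0], [0, 0, -0.12, 0, 0, 0, 0], [0, 0, -0.12, 0, 0, 0, 0], [0, 0, -0.12, 0, 0, 0, 0]])

```text
t: 15.03
tcp_pos: [535.7, 298.3, 277.6]
ee_rot: [2.96, 0.536, 2.873]
contact_force: [0.1, -0.3, 0.1]
finger_gap: 0.5
finger_force: 0.0
```

```bash
cat >> pl.py <<'E'
face=np.array([596,318.2,170.4])
R2=R*Ro.from_euler('z',np.pi)
E
python3 - <<'E'
from pl import *
rel(face+60*ax,R2)
E
```

```text
t 15.03 tcp [535.7 298.3 277.6] rpy [2.96  0.536 2.873] F [ 0.1 -0.3  0.1] gap 0.5 j [ 0.63  0.18  1.96 -0.54  0.58 -0.33]
shift [12.4 13.6 63.6]
turn [ 0.016 -0.05  -0.261] shift after turn [11.5 17.7 62.8]
```

>>> step_arm(steps=[[0.005, -0.017, -0.087, 0, 0, 0, 0], [0.005, -0.017, -0.087, 0, 0, 0, 0], [0.005, -0.016, -0.087, 0, 0, 0, 0], [0, 0, 0, 3, 4.5, 8, 0], [0, 0, 0, 4, 6, 15, 0], [0, 0, 0, 4, 6, 15, 0], [0, 0, 0, 0.5, 1.2, 15, 0], [0, 0, 0, 0, 0, 10, 0], [0, 0, 0, 0, 0, 0, 0], [0, 0, 0, 0, 0, 0, 0]])

```text
t: 15.87
tcp_pos: [562.1, 317.9, 219.4]
ee_rot: [3.137, 0.61, -3.113]
contact_force: [0.5, -0.1, 0.4]
finger_gap: 0.4
finger_force: 0.0
```

Run:
```python
from pl import *
rel(face+10*ax,R2)
```

```text
t 15.87 tcp [562.1 317.9 219.4] rpy [ 3.137  0.61  -3.113] F [ 0.5 -0.1  0.4] gap 0.4 j [ 0.66  0.32  1.96 -0.81  0.48 -0.29]
shift [ 0.3 -1.  49.6]
turn [ 0.001 -0.    -0.005] shift after turn [ 0.3 -0.9 49.6]
```

>>> step_arm(steps=[[0, 0, 0, 0, -0.5, 6, 0], [0, 0, 0, 0, -0.4, 9, 0], [0, 0, 0, 0, 0, 9, 0], [0, 0, 0, 0, 0, 9, 0], [0, 0, 0, 0, 0, 8, 0], [0, 0, 0, 0, 0, 5, 0], [0, 0, 0, 0, 0, 3.6, 0], [0, 0, 0, 0, 0, 0, 0]])

```text
t: 16.53
tcp_pos: [590.6, 319.3, 178.1]
ee_rot: [3.136, 0.61, -3.112]
contact_force: [0.2, -0.1, 0.3]
finger_gap: 0.2
finger_force: 0.0
```

Run:
```python
from pl import *
rel(face,R2)
```

```text
t 16.53 tcp [590.6 319.3 178.1] rpy [ 3.136  0.61  -3.112] F [ 0.2 -0.1  0.3] gap 0.2 j [ 0.62  0.42  1.93 -0.91  0.41 -0.2 ]
shift [ 0.1 -1.3  9.4]
turn [ 0.003 -0.    -0.004] shift after turn [ 0.1 -1.3  9.4]
```

>>> step_arm(steps=[[0, 0, 0, 0, 0, 2, 0], [0, 0, 0, 0, 0, 2, 0], [0, 0, 0, 0, 0, 2, 0], [0, 0, 0, 0, 0, 2, 0], [0, 0, 0, 0, 0, 2, 0], [0, 0, 0, 0, 0, 2, 0], [0, 0, 0, 0, 0, 2, 0], [0, 0, 0, 0, 0, 2, 0], [0, 0, 0, 0, 0, 2, 0], [0, 0, 0, 0, 0, 2, 0], [0, 0, 0, 0, 0, 2, 0], [0, 0, 0, 0, 0, 2, 0]])

```text
t: 17.53
tcp_pos: [604.4, 320.1, 159.6]
ee_rot: [3.135, 0.612, -3.112]
contact_force: [-4.9, -1.1, 6.0]
finger_gap: 0.1
finger_force: 3.8
```

```bash
cat > f.py <<'E'
from pl import *
s=arm.read_state(); print('axial F',(s['contact_force']@ax).round(1),'depth',(-(s['tcp_pos']-face)@ax).round(1)); rel(face-25*ax,R2)
E
python3 f.py
```

```text
axial F 7.7 depth 13.7
t 17.53 tcp [604.4 320.1 159.6] rpy [ 3.135  0.612 -3.112] F [-4.9 -1.1  6. ] gap 0.1 j [ 0.61  0.46  1.92 -0.96  0.39 -0.15]
shift [ 0.8 -1.6 11.3]
turn [ 0.003  0.001 -0.005] shift after turn [ 0.8 -1.6 11.3]
```

>>> step_arm(steps=[[0, 0, 0, 0, 0, 1.5, 0], [0, 0, 0, 0, 0, 1.5, 0], [0, 0, 0, 0, 0, 1, 0], [0, 0, 0, 0, 0, 1, 0], [0, 0, 0, 0, 0, 0, 0]])

```text
t: 17.95
tcp_pos: [607.3, 320.2, 155.5]
ee_rot: [3.135, 0.612, -3.112]
contact_force: [-5.5, -0.3, 5.9]
finger_gap: 0.5
finger_force: 3.9
```

>>> step_arm(steps=[[0, 0, 0, 0, 0, 0.5, 0], [0, 0, 0, 0, 0, 0.5, 0], [0, 0, 0, 0, 0, 0, 0]])

```text
t: 18.2
tcp_pos: [607.8, 320.2, 154.8]
ee_rot: [3.135, 0.612, -3.112]
contact_force: [-5.4, -0.8, 7.0]
finger_gap: 0.8
finger_force: 4.0
```

>>> step_arm(steps=[[0, 0, 0, 0, 0, 0.5, 0], [0, 0, 0, 0, 0, 0.5, 0], [0, 0, 0, 0, 0, 0, 0]])

```text
t: 18.45
tcp_pos: [608.3, 320.2, 154.0]
ee_rot: [3.135, 0.612, -3.112]
contact_force: [-5.4, -0.9, 6.7]
finger_gap: 0.1
finger_force: 4.1
```

>>> step_arm(steps=[[0, 0, 0, 0, 0, 0.5, 0], [0, 0, 0, 0, 0, 0.5, 0], [0, 0, 0, 0, 0, 0, 0]])

```text
t: 18.7
tcp_pos: [608.9, 320.2, 153.2]
ee_rot: [3.135, 0.612, -3.112]
contact_force: [-4.9, -1.0, 6.5]
finger_gap: 0.5
finger_force: 4.2
```

>>> step_arm(steps=[[0, 0, 0, 0, 0, 0.5, 0], [0, 0, 0, 0, 0, 0.5, 0], [0, 0, 0, 0, 0, 0, 0]])

```text
t: 18.95
tcp_pos: [609.5, 320.2, 152.4]
ee_rot: [3.135, 0.612, -3.112]
contact_force: [-5.1, -1.4, 6.7]
finger_gap: 0.7
finger_force: 4.3
```

>>> step_arm(steps=[[0, 0, 0, 0, 0, 0.5, 0], [0, 0, 0, 0, 0, 0.5, 0], [0, 0, 0, 0, 0, 0, 0]])

```text
t: 19.2
tcp_pos: [610.1, 320.3, 151.6]
ee_rot: [3.135, 0.612, -3.112]
contact_force: [-5.2, -0.9, 6.6]
finger_gap: 0.6
finger_force: 4.3
```

>>> step_arm(steps=[[0, 0, 0, 0, 0, 0.5, 0], [0, 0, 0, 0, 0, 0.5, 0], [0, 0, 0, 0, 0, 0, 0]])

```text
t: 19.45
tcp_pos: [610.6, 320.3, 150.8]
ee_rot: [3.135, 0.612, -3.112]
contact_force: [-6.4, -1.2, 6.3]
finger_gap: 0.6
finger_force: 4.4
```

>>> step_arm(steps=[[0, 0, 0, 0, 0, 0.5, 0], [0, 0, 0, 0, 0, 0.5, 0], [0, 0, 0, 0, 0, 0, 0]])

```text
t: 19.7
tcp_pos: [611.2, 320.3, 149.9]
ee_rot: [3.135, 0.612, -3.112]
contact_force: [-5.8, -2.5, 6.3]
finger_gap: 0.7
finger_force: 4.5
```

>>> step_arm(steps=[[0, 0, 0, 0, 0, 0.5, 0], [0, 0, 0, 0, 0, 0.5, 0], [0, 0, 0, 0, 0, 0, 0]])

```text
t: 19.95
tcp_pos: [611.7, 320.3, 149.3]
ee_rot: [3.135, 0.612, -3.112]
contact_force: [-7.9, -1.3, 9.7]
finger_gap: 0.3
finger_force: 6.4
```

>>> step_arm(steps=[[0, 0, 0, 0, 0, 0.5, 0], [0, 0, 0, 0, 0, 0.5, 0], [0, 0, 0, 0, 0, 0, 0]])

```text
t: 20.2
tcp_pos: [612.1, 320.3, 148.6]
ee_rot: [3.135, 0.612, -3.112]
contact_force: [-10.6, -1.7, 12.7]
finger_gap: 0.6
finger_force: 7.9
```

The buffer is reached at about 16.5 N axial. I add a little more and hold for over two seconds.

>>> step_arm(steps=[[0, 0, 0, 0, 0, 0.5, 0], [0, 0, 0, 0, 0, 0, 0], [0, 0, 0, 0, 0, 0, 0], [0, 0, 0, 0, 0, 0, 0]])

```text
t: 20.53
tcp_pos: [612.3, 320.3, 148.4]
ee_rot: [3.135, 0.612, -3.112]
contact_force: [-11.5, -1.4, 13.2]
finger_gap: 0.2
finger_force: 8.5
```

>>> step_arm(steps=[[0, 0, 0, 0, 0, 0, 0], [0, 0, 0, 0, 0, 0, 0], [0, 0, 0, 0, 0, 0, 0], [0, 0, 0, 0, 0, 0, 0], [0, 0, 0, 0, 0, 0, 0], [0, 0, 0, 0, 0, 0, 0], [0, 0, 0, 0, 0, 0, 0], [0, 0, 0, 0, 0, 0, 0], [0, 0, 0, 0, 0, 0, 0], [0, 0, 0, 0, 0, 0, 0], [0, 0, 0, 0, 0, 0, 0], [0, 0, 0, 0, 0, 0, 0]])

```text
t: 21.53
tcp_pos: [612.3, 320.3, 148.4]
ee_rot: [3.135, 0.612, -3.112]
contact_force: [-9.4, -3.3, 12.0]
finger_gap: 0.4
finger_force: 8.5
```

>>> step_arm(steps=[[0, 0, 0, 0, 0, 0, 0], [0, 0, 0, 0, 0, 0, 0], [0, 0, 0, 0, 0, 0, 0], [0, 0, 0, 0, 0, 0, 0], [0, 0, 0, 0, 0, 0, 0], [0, 0, 0, 0, 0, 0, 0], [0, 0, 0, 0, 0, 0, 0], [0, 0, 0, 0, 0, 0, 0], [0, 0, 0, 0, 0, 0, 0], [0, 0, 0, 0, 0, 0, 0], [0, 0, 0, 0, 0, 0, 0], [0, 0, 0, 0, 0, 0, 0]])

```text
t: 22.53
tcp_pos: [612.3, 320.3, 148.4]
ee_rot: [3.135, 0.612, -3.112]
contact_force: [-10.6, -2.4, 12.5]
finger_gap: 0.6
finger_force: 8.5
```

>>> step_arm(steps=[[0, 0, 0, 0, 0, 0, 0], [0, 0, 0, 0, 0, 0, 0], [0, 0, 0, 0, 0, 0, 0], [0, 0, 0, 0, 0, 0, 0], [0, 0, 0, 0, 0, 0, 0], [0, 0, 0, 0, 0, 0, 0]])

```text
t: 23.03
tcp_pos: [612.3, 320.3, 148.4]
ee_rot: [3.135, 0.612, -3.112]
contact_force: [-10.7, -1.6, 13.4]
finger_gap: 0.5
finger_force: 8.5
```

The axial force is about 17 N. For margin I press 0.5 mm more and hold another two seconds, then withdraw along the axis.

>>> step_arm(steps=[[0, 0, 0, 0, 0, 0.5, 0], [0, 0, 0, 0, 0, 0, 0], [0, 0, 0, 0, 0, 0, 0], [0, 0, 0, 0, 0, 0, 0], [0, 0, 0, 0, 0, 0, 0], [0, 0, 0, 0, 0, 0, 0], [0, 0, 0, 0, 0, 0, 0], [0, 0, 0, 0, 0, 0, 0], [0, 0, 0, 0, 0, 0, 0], [0, 0, 0, 0, 0, 0, 0], [0, 0, 0, 0, 0, 0, 0], [0, 0, 0, 0, 0, 0, 0]])

```text
t: 24.03
tcp_pos: [612.6, 320.3, 148.1]
ee_rot: [3.135, 0.612, -3.112]
contact_force: [-11.5, -2.1, 14.2]
finger_gap: 0.4
finger_force: 9.2
```

>>> step_arm(steps=[[0, 0, 0, 0, 0, 0, 0], [0, 0, 0, 0, 0, 0, 0], [0, 0, 0, 0, 0, 0, 0], [0, 0, 0, 0, 0, 0, 0], [0, 0, 0, 0, 0, 0, 0], [0, 0, 0, 0, 0, 0, 0], [0, 0, 0, 0, 0, 0, 0], [0, 0, 0, 0, 0, 0, 0], [0, 0, 0, 0, 0, 0, 0], [0, 0, 0, 0, 0, 0, 0], [0, 0, 0, 0, 0, 0, 0], [0, 0, 0, 0, 0, 0, 0]])

```text
t: 25.03
tcp_pos: [612.5, 320.3, 148.1]
ee_rot: [3.135, 0.612, -3.112]
contact_force: [-11.6, -1.7, 14.1]
finger_gap: 0.6
finger_force: 9.2
```

>>> step_arm(steps=[[0, 0, 0, 0, 0, 0, 0], [0, 0, 0, 0, 0, 0, 0], [0, 0, 0, 0, 0, 0, 0], [0, 0, 0, 0, 0, -1, 0], [0, 0, 0, 0, 0, -3, 0], [0, 0, 0, 0, 0, -4, 0], [0, 0, 0, 0, 0, -4, 0], [0, 0, 0, 0, 0, -4, 0], [0, 0, 0, 0, 0, -4, 0], [0, 0, 0, 0, 0, -4, 0], [0, 0, 0, 0, 0, -4, 0], [0, 0, 0, 0, 0, -4, 0]])

```text
t: 26.03
tcp_pos: [594.5, 319.7, 173.6]
ee_rot: [3.135, 0.611, -3.112]
contact_force: [-0.2, 0.0, 0.5]
finger_gap: 0.6
finger_force: 0.0
```

>>> step_arm(steps=[[0, 0, 0, 0, 0, -6, 0], [0, 0, 0, 0, 0, -10, 0], [0, 0, 0, 0, 0, -15, 0], [0, 0, 0, 0, 0, -20, 0], [0, 0, 0, 0, 0, -20, 0], [0, 0, 0, 0, 0, -20, 0], [0, 0, 0, 0, 0, -15, 0], [0, 0, 0, 0, 0, -5, 0], [0, 0, 0, 0, 0, 0, 0], [0, 0, 0, 0, 0, 0, 0]])

```text
t: 26.87
tcp_pos: [530.8, 317.1, 264.4]
ee_rot: [3.135, 0.612, -3.112]
contact_force: [0.3, 0.1, -0.6]
finger_gap: 0.6
finger_force: 0.0
```

```bash
python3 look.py pics/g.png
python3 - <<'E'
from pl import *
im,d=arm.snapshot('side'); P=cloud('side',d); cv2.imwrite('pics/h.png',cv2.resize(im,(800,600)))
hsv=cv2.cvtColor(im,cv2.COLOR_BGR2HSV); H,S,V=[hsv[...,k].astype(int) for k in range(3)]
m=((H<8)|(H>172))&(S>130)&(V>90)&(np.linalg.norm(P-face,axis=-1)<60); print(m.sum(),P[m].mean(0) if m.any() else 0)
E
```

```text
plunger 83 [576.2 317.  155.3] n [-0.604 -0.041  0.796] circle c [-11.   2.] r 25.1 depth 0.8 [[-28.9, -21.8, -0.7], [-12.9, 24.0, 3.7]] centre world [587.5 315.9 163.4]
t 26.92 tcp [530.9 316.9 263.8] rpy [ 3.135  0.611 -3.112] F [-0.8 -0.1  0.6] gap 0.5 j [ 0.69  0.22  1.98 -0.72  0.56 -0.37]
shift [ 0.2 -1.3 88.9]
turn [ 0.    -0.005  3.137] shift after turn [-0.2  1.  88.9]
149 [596.7364042  318.29284386 170.93788246]
```

View pics/h.png

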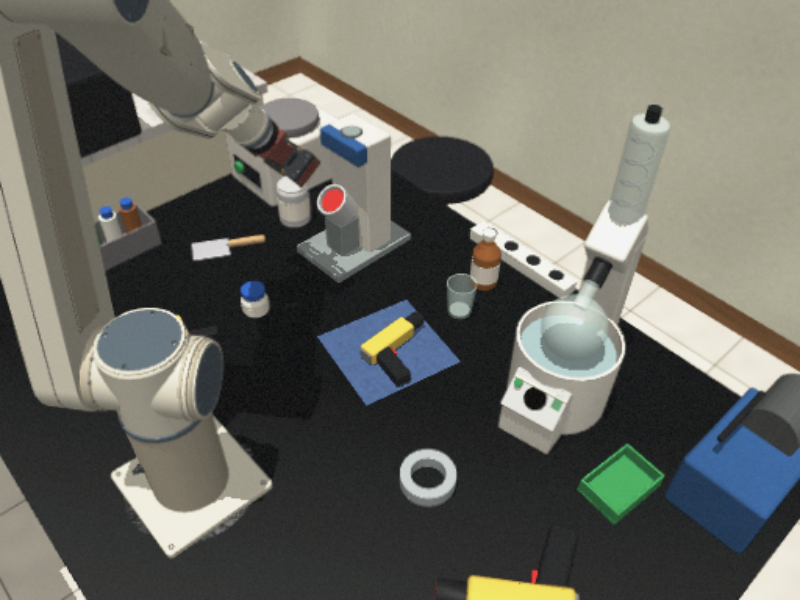

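The thermometer lies on the mat at (390,345), the plunger is back out at (332,200), the other things have not moved, and the gripper touches nothing.

```bash
python3 -c "
from cell import arm
print(arm.job_done())"
```

```text
the job is handed in; nothing more can be done
None
```

The job is handed in at about 27 s: the thermometer was held about 75 mm from the spot for over 2 s and laid back on the mat; the plunger was then held fully in at about 17–18 N for over 4 s and released, coming back out fully. Joint 6 touched its range limit (2.54) once during the approach to the plunger, and no result came back when I handed in, so I can't say how it was judged.

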